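Check a pair of centrifuge tubes on the trip balance

TASK

One of the two long steel centrifuge tubes already stands on the trip balance; pull its partner out of the angled rotor and stand it upright on the empty pan, without dropping it, while the beam is still arrested. Then swing the arrest lever all the way over to free the beam, let the beam settle so it can be seen that the pair matches, and swing the lever all the way back to arrest it again. Handle the tubes only while the beam is arrested, and leave the short tubes and everything else on the bench where they are.

Things in the scene. Friction and masses are not known exactly. Their poses are not given: they have to be found in the camera images.
- balance: White two-pan trip balance, fixed to the bench; base 150 (its x) by 300 (its y) by 38 mm tall. Origin: centre of its underside on the bench; x axis points from its front (lever side, towards the robot) to its back, y axis along the beam towards the loaded pan, z up. The pans are at 115 mm to +y and -y of the origin; a pointer and white scale plate (70 mm wide, top 158 mm above the bench) stand at the middle, behind the beam.
- pan_right_top (a point): Centre of the top face of the EMPTY steel pan (flat, 108 mm across, on the balance's -y side); 120 mm above the bench when the beam is arrested. Its z axis points up; the pans stay level and rise or sink at most 12 mm as the beam tips.
- pan_left_top (a point): Centre of the top face of the other pan, the same size, which carries the first long tube.
- beam (a joint): Tilt of the balance beam in rad, 0 = level, positive when the loaded pan (+y) is up; free range -0.10 to 0.10. Held at 0 while arrested. Once free with a long tube on each pan it settles within about 2 s inside 0.05 of level (the pair differs by a few grams); with one pan empty it falls on its stop.
- arrest_lever (a joint): Arrest lever at the middle of the balance's front, in rad: 0 = beam arrested (knob leaning 0.45 rad towards +y of the balance), 0.9 = beam fully free (knob leaning 0.45 rad towards -y). Turns about a shaft parallel to the balance's x axis, 102 mm in front of the balance's origin and 24 mm above the bench. About 1 to 3 N at the knob moves it; it stays where it is left, with a hard stop at each end.
- lever_knob (a point): Centre of the lever's black ball knob, 24 mm diameter, 64 mm from the shaft: at 28 mm to +y or -y of the balance's middle and 82 mm above the bench at the two ends of its swing, 88 mm high half-way. The stem is a 9 mm rod; there is free room on both sides of the knob and in front of it.
- tube_in_rotor_center (a point): Centre of the long steel tube to be fetched: cylinder 32 mm diameter, 100 mm long with a ribbed black cap (33 mm diameter, its top 24 mm), 160 g, flat bottom. The point's z axis runs along the tube towards the cap. At the start it sits in the rotor tilted 30 degrees from vertical, the lowest 55 mm inside the pocket and the upper 45 mm out, its cap leaning towards the rotor's middle; it draws out along its own axis with about 1.5 mm play.
- tube_on_pan_center (a point): Centre of the identical tube already standing on the loaded pan, z axis up its cap end.
- rotor: Aluminium four-place fixed-angle centrifuge rotor, fixed to the bench, 239 mm across, its outer rim 72 mm high and 195 mm across. Origin: centre of its underside; z up. The long tube's pocket is on its +x side, the two short tubes sit in the pockets on its +y and -y sides and the -x pocket is empty. Pocket mouths lie 62 mm from the rotor's axis and 78 mm above the bench; the nut in the middle reaches 96 mm.
- short_tube_1_center (a point): Centre of a short capped steel tube (32 mm diameter, 66 mm long) in the rotor's +y pocket, 11 mm of it out; stays there.
- short_tube_2_center (a point): The same in the rotor's -y pocket; stays there.
- vial_center (a point): Centre of an amber vial, 24 mm diameter, 45 mm tall, standing between balance and rotor; stays.
- tip_box: Box of pipette tips, blue lid, 87 by 122 by 64 mm, standing behind the gap between balance and rotor; origin at the centre of its underside; stays.
- dish_stack: Stack of three clear dishes, 92 mm diameter, 43 mm tall, standing nearest the robot, origin at the centre of its underside; stays.
- reagent_bottle: White bottle, green cap, 68 mm diameter, 130 mm tall, origin at the centre of its underside; stays.
- beaker: Glass beaker, 70 mm diameter, 85 mm tall, origin at the centre of its underside; stays.
- spatula: Thin steel laboratory spatula, 190 mm long, 6 mm high, lying on the bench near the robot, origin at the middle of its underside; stays.
Things that resemble listed ones, but are neither listed nor needed, are in the scene too. What is shaped like the part that bears tube_on_pan_center but green is not meant.

How it is judged:
On the way, in this order (a step that is already met when the one before it is completed fails the run):
1. the second long tube stands upright on the empty pan, let go, with the beam still arrested (horizontal distance between tube_in_rotor_center and pan_right_top below 0.035 m and z of tube_in_rotor_center in the frame of pan_right_top between 0.045 and 0.055 m and angle between tube_in_rotor_center's own z axis and vertical below 0.08 rad and contact force between the fingers and tube_in_rotor below 0.1 N and value of joint arrest_lever below 0.12 rad), for 0.3 s.
2. the lever is fully over, and the free beam has settled close to level with both tubes on it (value of joint arrest_lever above 0.75 rad and value of joint beam between -0.06 and 0.06 rad and velocity of joint beam between -0.04 and 0.04 rad/s), for 0.8 s.
At the end, for the whole second after the job is handed in: The lever is back at the arrested end (joint below 0.12 rad) and the beam is held level (within 0.03 rad); each long tube stands upright (within 0.08 rad) and at rest on its own pan, its axis within 35 mm of the pan's centre (value of joint arrest_lever below 0.12 rad and value of joint beam between -0.03 and 0.03 rad and horizontal distance between tube_in_rotor_center and pan_right_top below 0.035 m and z of tube_in_rotor_center in the frame of pan_right_top between 0.045 and 0.055 m and angle between each of tube_in_rotor_center, tube_on_pan_center's own z axis and vertical below 0.08 rad and horizontal distance between tube_on_pan_center and pan_left_top below 0.035 m and linear speed of each of tube_in_rotor, tube_on_pan below 0.02 m/s); the robot touches nothing.
It fails at once if a long tube is touched by the fingers while the beam is not arrested (value of joint arrest_lever above 0.25 rad and (contact force between the fingers and tube_in_rotor above 0.3 N or contact force between the fingers and tube_on_pan above 0.3 N)).
It fails at once if the second tube is dropped (falls freely by more than about 1 cm) (contact force between the fingers and tube_in_rotor below 0.05 N and linear speed of tube_in_rotor above 0.45 m/s).
It fails at once if the tube already on the balance is knocked over or pushed off its place (angle between tube_on_pan_center's own z axis and vertical above 0.3 rad or horizontal distance between tube_on_pan_center and pan_left_top above 0.035 m).
It fails at once if a short tube, the vial or another bystander is displaced by more than 3 cm (distance of any of short_tube_1_center, short_tube_2_center, vial_center, tip_box, dish_stack, reagent_bottle, beaker, spatula from where it was at the start of the episode above 0.03 m).
It also fails if it takes over 72 s, if anything falls off the work surface, if the arm or the gripper's body presses on something with over 40 N, if the wrist force passes 120 N, or if a joint passes its speed limit or range.

ROBOT

A 6-joint arm with a two-finger parallel gripper is mounted at the origin on the work surface. World frame = base frame: x ahead of the robot, y to its left, z up, the work surface at z = 0. Lengths are in m, angles in rad, forces in N, time in s.
With the tool pointing down it reaches from about 0.325 to 0.85 m from the base axis. Payload 4.4 kg.
Tool frame: the origin (TCP) lies midway between the tips of the shut fingers; the grasp point (between the pads) lies 19 mm behind it; z points along the fingers, y is the line along which they close (so a half turn about z gives the same grasp; the last joint's range is limited). The gripper opens to 94 mm and grips with 3 to 60 N. Pads are 16 mm wide; open, the fingers measure 119 mm over their backs; the gripper's body (75 mm by 177 mm) begins 78 mm behind the grasp point.
Start: joints at [-1.252, 0.207, 1.542, -0, 1.393, -0.15], TCP at [0.26, -0.513, 0.205] pointing down, gripper open.
Joint ranges: [-2.73, 2.73], [-0.86, 2.22], [0.23, 2.46], [-1.11, 4.25], [0.08, 2.63], [-2.82, 2.82]. Speed limits (rad/s): [2.79, 2.79, 3.14, 3.14, 3.14, 3.14].

INTERFACE

Orientations are given as a rotation vector (axis times angle).
In Python, from cell import readout, cams, ctrl gives the robot as it stands. The module is installed in compiled form; this text tells all that it offers.
- The arm moves only by the tool play_rows, never from a script. Its argument "commands" is one flat list of numbers, 6 for each row, row after row: the shift along the tool's x, y, z in units of 40 cm (1.0 is 40 cm), then the turn, a rotation vector about the tool's x, y, z in units of 5 degrees (1.0 is 5 degrees). A call has 1 to 5 rows; each row shifts and turns the commanded pose from where the row before left it, along the tool's axes as they then stand; what a row does not reach is not made up. A row lasts 1/8 s, in which the tool goes at most 62.5 mm and 10.7 degrees, less where a joint would pass 70% of its speed; a pose out of reach is approached as far as the arm can. A call with a number of a shift or a turn outside -1 to 1 is refused whole. A call with a gripper value outside its range is refused whole. "fingers" is the closure, from -1 (fully open) to 1 (shut), set as the call begins (left out, the last holds). The fingers move at their own pace and stop on an object; the grip force is fixed at half the most. Time passes only in rows, so rows that do not move let the fingers close. It gives the time, the measured TCP pose, the force, the opening and the grip force at its end, in the units of the state.
- readout.get_state(): the state, without advancing time (a new reading comes with each control period).
- cams.get_image(name): name is "scene" or "top"; returns a dict with "pixels" (400x640x3 uint8, red, green, blue), "K" (3x3 intrinsics, pixels), "origin" and "attitude" of the camera in the world. Camera axes: x right, y down, z forward; pixel columns grow to the right and rows downward; lengths in m; the calibration is good to about 2 mm. A picture is of the moment at which its call begins. There is no depth.
- ctrl.hand_in(): hands the job in; it is judged then, once.
The state is a dict: "clock": time; "joint_positions": joint angles; "qvel": joint speeds; "effort": joint torques, N m; "position": TCP position; "eef_rot": TCP orientation; "force": force on the tool from outside, world axes, zero at the start; "ft_torque": the same for the moment, N m; "width": opening from 0.0 (shut) to 1.0 (fully open); "grip_force": force on a finger pad.
Only numpy, scipy, OpenCV 4.12 (cv2) and the standard library are available. Lean on these libraries where they do the work, as an engineer would, in place of code of your own. Each camera call takes 0.05 s, during which the arm holds its last target. There are 200 camera calls.

## Working session

There is one attempt and no reset: what is moved stays moved. The work goes in short steps, Python scripts to look and compute and a tool call to move; the robot and the scene stay as the last step left them, time stands still between calls to the robot, and variables do not carry over. Pictures are saved under pics/ and viewed, at most 13 in all, crops included, and the job is handed in when it is done.

Besides the shell and the picture viewer there is one more tool, called after "Request:" as name(argument=value, ...) on one line, values as JSON. play_rows: Moves the arm, as the interface text tells. Shifts and turns lie within -1 to 1; 1 stands for 40 cm of shift or 5 degrees of turn. Its arguments: {"type":"object","properties":{"commands":{"type":"array","items":{"type":"number","minimum":-1,"maximum":1}},"fingers":{"type":"number"}},"required":["commands"]}

```bash
mkdir -p pics
cat > h.py <<'E'
import numpy as np, cv2
from scipy.spatial.transform import Rotation as R
from cell import readout, cams, ctrl
def grab(n,f):
    im=cams.get_image(n); cv2.imwrite('pics/'+f,im['pixels'][:,:,::-1]); np.savez(f'{n}.npz',**{k:np.array(im[k]) for k in ('K','origin','attitude','pixels')}); return im
def cam(n):
    d=np.load(f'{n}.npz'); a=d['attitude']
    M=a if a.shape==(3,3) else R.from_rotvec(a).as_matrix()
    return d['K'],d['origin'],M
def onz(n,u,v,z):
    K,o,M=cam(n); r=M@np.linalg.solve(K,[u,v,1]); return o+r*(z-o[2])/r[2]
def proj(n,p):
    K,o,M=cam(n); q=K@(M.T@(np.array(p)-o)); return q[:2]/q[2]
def crop(n,f,u0,v0,u1,v1,s):
    p=np.load(f'{n}.npz')['pixels'][v0:v1,u0:u1,::-1]; cv2.imwrite('pics/'+f,cv2.resize(p,None,fx=s,fy=s,interpolation=cv2.INTER_CUBIC))
E
python3 - <<'E'
from h import *
for n in('scene','top'):
    i=grab(n,n+'0.png'); print(n,i['K'],i['origin'],i['attitude'])
print(readout.get_state())
E
```

```text
scene [[446.30077036   0.         321.22405921]
 [  0.         446.30077036 196.83462952]
 [  0.           0.           1.        ]] [1.44501866 0.8059901  0.96063787] [-0.9810334  -2.26633709  1.19404012]
top [[399.25412944   0.         316.08234365]
 [  0.         399.25412944 203.25392144]
 [  0.           0.           1.        ]] [ 0.28251962 -0.01643778  1.30230359] [-2.13195755  2.11108744 -0.18226286]
{'clock': 0.1, 'joint_positions': array([-1.25150346e+00,  2.07349542e-01,  1.54280527e+00, -1.47559857e-05,
        1.39349146e+00, -1.50552164e-01]), 'qvel': array([-0.00074034, -0.00072646, -0.00395586,  0.00024112,  0.00042627,
       -0.00122345]), 'effort': array([-3.59719770e-04, -3.71860886e+01, -2.82293183e+01,  7.00737862e-02,
        3.10612551e-02, -5.07722461e-05]), 'position': array([ 0.26005751, -0.51201332,  0.2044013 ]), 'eef_rot': array([-3.05331070e+00, -7.30789043e-01,  2.94378230e-04]), 'force': array([-0.06132665, -0.04139821, -0.14478759]), 'ft_torque': array([-0.01680885,  0.07746117,  0.03417025]), 'grip_force': 0.0, 'width': 1.0022815458940506}
```

View pics/scene0.png

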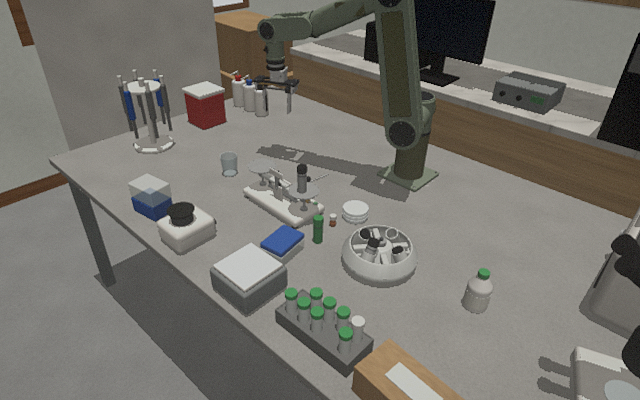

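View pics/top0.png

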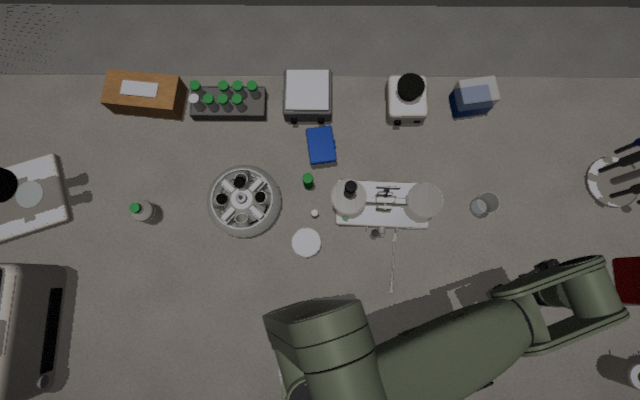

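The top view shows the rotor near (243,200), with the balance near (383,203), its loaded pan left at (349,198) and its empty pan at (424,202). I'll enlarge both views.

Run:
```python
from h import *
crop('top','tc.png',200,150,460,270,3); crop('scene','sc.png',230,150,430,290,4)
```

```text
(no output)
```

View pics/tc.png

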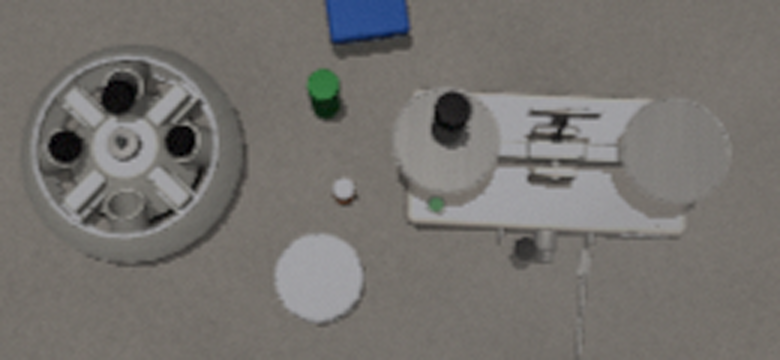

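View pics/sc.png

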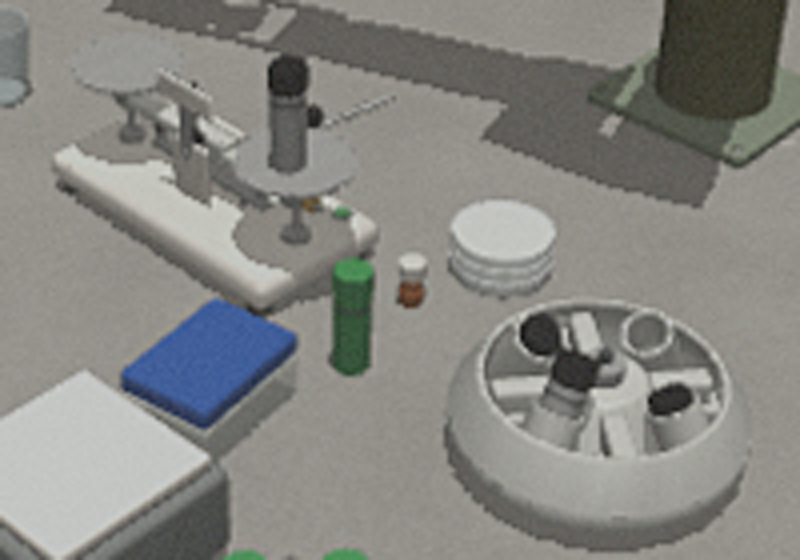

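The top crop shows the rotor nut at (125,144), the long tube's cap at (119,93), the short tubes at (66,147) and (181,140), and the empty pocket at (126,205). It also shows the pans at (446,149) and (676,151) and the knob at (527,248). The scene crop agrees: the long tube's cap is at (577,365), the empty pan at (128,62), and a green decoy stands near the vial.

Run:
```python
from h import *
np.set_printoptions(precision=4,suppress=True)
T=lambda u,v,z:onz('top',200+u/3,150+v/3,z)
S=lambda u,v,z:onz('scene',230+u/4,150+v/4,z)
for n,a in dict(nut=(125,144,.096),rim=(124,147.5,.072),pocket=(126,205,.078),s1=(66,147,.088),s2=(181,140,.088),cap=(119,97,.115),panR=(676,151,.12),panL=(446,149,.12),capPan=(452,108,.22),knob=(527,248,.082),vial=(344,188,.045),decoy=(323,83,.1),dish=(319,277,.043),spat1=(586,258,.006),tip1=(333,40,.064),tip2=(409,40,.064),b1=(411,222,.038),b2=(684,231,.038),b3=(413,92,.038),b4=(682,98,.038)).items(): print(n,T(*a))
for n,a in dict(nutS=(608,360,.096),capS=(575,366,.115),panRS=(128,63,.12),panLS=(297,162,.12),knobS=(315,117,.082),cappanS=(289,72,.22),bottle=(0,0,0)).items(): print(n,S(*a))
```

```text
nut [0.5185 0.2271 0.096 ]
rim [0.5195 0.2328 0.072 ]
pocket [0.4578 0.2268 0.078 ]
s1 [0.5164 0.2897 0.088 ]
s2 [0.5248 0.1708 0.088 ]
cap [0.5636 0.2315 0.115 ]
panR [ 0.5116 -0.3314  0.12  ]
panL [ 0.5116 -0.1011  0.12  ]
capPan [ 0.5309 -0.0996  0.22  ]
knob [ 0.4168 -0.186   0.082 ]
vial [0.4829 0.0021 0.045 ]
decoy [0.5838 0.0242 0.1   ]
dish [0.3884 0.0273 0.043 ]
spat1 [ 0.4149 -0.2601  0.006 ]
tip1 [0.6403 0.0154 0.064 ]
tip2 [ 0.6409 -0.066   0.064 ]
b1 [ 0.4481 -0.0694  0.038 ]
b2 [ 0.4413 -0.3584  0.038 ]
b3 [ 0.5901 -0.0714  0.038 ]
b4 [ 0.5859 -0.362   0.038 ]
nutS [0.5281 0.2418 0.096 ]
capS [0.5711 0.2406 0.115 ]
panRS [ 0.5119 -0.3268  0.12  ]
panLS [ 0.5226 -0.0951  0.12  ]
knobS [ 0.4139 -0.1777  0.082 ]
cappanS [ 0.5401 -0.0873  0.22  ]
bottle [ 0.3859 -0.6989  0.    ]
```

```bash
cat >> h.py <<'E'
def tri(a,b):
    A=[];B=[]
    for n,(u,v) in (('top',a),('scene',b)):
        K,o,M=cam(n); r=M@np.linalg.solve(K,[u,v,1]); r/=np.linalg.norm(r); P=np.eye(3)-np.outer(r,r); A.append(P);B.append(P@o)
    return np.linalg.lstsq(np.vstack(A),np.hstack(B),rcond=None)[0]
def plan(p,Rt,n,start=None):
    "rows from present (or given) pose to p,Rt in n steps"
    if start is None:
        s=readout.get_state(); start=(s['position'],R.from_rotvec(s['eef_rot']))
    p0,R0=start; rv=(R0.inv()*Rt).as_rotvec()/n; q,Q=np.array(p0),R0; out=[]
    for k in range(n):
        dp=p0+(np.array(p)-p0)*(k+1)/n-q
        row=np.r_[np.round(Q.inv().apply(dp)/.4,3),np.round(np.degrees(rv)/5,2)]
        q=q+Q.apply(row[:3]*.4); Q=Q*R.from_rotvec(np.radians(row[3:]*5)); out.append(row)
    for i in range(0,n,5): print([float(x) for r in out[i:i+5] for x in r])
    print('end',q.round(4),'rot err',np.degrees((Q.inv()*Rt).magnitude()).round(2)); return q,Q
def ori(z,y):
    z=np.array(z,float)/np.linalg.norm(z); y=np.array(y,float); y-=z*(y@z); y/=np.linalg.norm(y)
    return R.from_matrix(np.c_[np.cross(y,z),y,z])
E
python3 - <<'E'
from h import *
np.set_printoptions(precision=4,suppress=True)
F=lambda u,v:(200+u/3,150+v/3); G=lambda u,v:(230+u/4,150+v/4)
for n,a,b in (('captube',(119,96),(576,369)),('capload',(452,108),(288,75)),('panR',(676,151),(128,63)),('knob',(527,248),(315,117)),('s1',(66,147),(671,399)),('s2',(181,140),(539,333)),('pocket',(126,205),(648,333))): print(n,tri(F(*a),G(*b)))
print(R.from_rotvec(readout.get_state()['eef_rot']).as_matrix())
E
```

```text
captube [0.5655 0.2354 0.106 ]
capload [ 0.5321 -0.0989  0.2095]
panR [ 0.5108 -0.3305  0.1186]
knob [ 0.4144 -0.1828  0.081 ]
s1 [0.5171 0.2927 0.0806]
s2 [0.5252 0.1727 0.0824]
pocket [0.4571 0.2293 0.0747]
[[ 0.8916  0.4527 -0.0007]
 [ 0.4528 -0.8916  0.0019]
 [ 0.0003 -0.002  -1.    ]]
```

```bash
cat >> h.py <<'E'
ex=np.array([.9982,.06,0]); ey=np.array([-.06,.9982,0]); C=np.array([.520,.2325,0])
mouth=C+.062*ex+[0,0,.078]; d=-.5*ex+np.array([0,0,.866]); Rg=ori(-d,-ey)
E
python3 - <<'E'
from h import *
s=readout.get_state(); R0=R.from_rotvec(s['eef_rot'])
a=plan([.42,-.12,.40],R0,12)
plan(mouth+.16*d,Rg,10,a)
E
```

```text
[0.067, -0.058, -0.041, 0.0, 0.0, 0.0, 0.066, -0.058, -0.04, 0.0, 0.0, 0.0, 0.067, -0.057, -0.041, 0.0, 0.0, 0.0, 0.067, -0.058, -0.04, 0.0, 0.0, 0.0, 0.066, -0.058, -0.041, 0.0, 0.0, 0.0]
[0.067, -0.058, -0.041, 0.0, 0.0, 0.0, 0.067, -0.058, -0.04, 0.0, 0.0, 0.0, 0.067, -0.058, -0.041, 0.0, 0.0, 0.0, 0.066, -0.057, -0.041, 0.0, 0.0, 0.0, 0.067, -0.058, -0.04, 0.0, 0.0, 0.0]
[0.067, -0.058, -0.041, 0.0, 0.0, 0.0, 0.066, -0.058, -0.04, 0.0, 0.0, 0.0]
end [ 0.4198 -0.12    0.3999] rot err 0.0
[0.058, -0.069, 0.046, -0.13, 0.59, 0.46, 0.053, -0.072, 0.048, -0.13, 0.59, 0.46, 0.047, -0.074, 0.05, -0.13, 0.59, 0.46, 0.042, -0.077, 0.051, -0.13, 0.59, 0.46, 0.036, -0.078, 0.052, -0.13, 0.59, 0.46]
[0.03, -0.081, 0.054, -0.13, 0.59, 0.46, 0.024, -0.082, 0.053, -0.13, 0.59, 0.46, 0.018, -0.084, 0.054, -0.13, 0.59, 0.46, 0.012, -0.085, 0.054, -0.13, 0.59, 0.46, 0.005, -0.086, 0.053, -0.13, 0.59, 0.46]
end [0.502  0.2313 0.2163] rot err 0.26
```

Request:
play_rows(commands=[0.067, -0.058, -0.041, 0, 0, 0, 0.067, -0.058, -0.041, 0, 0, 0, 0.067, -0.058, -0.041, 0, 0, 0, 0.067, -0.058, -0.041, 0, 0, 0, 0.067, -0.058, -0.041, 0, 0, 0], fingers=-0.28)

```text
clock: 0.72
position: [0.3274, -0.3472, 0.2874]
eef_rot: [-3.054, -0.731, 0.0]
force: [0.8, 0.7, -0.1]
width: 0.638
grip_force: 0.0
```

Request:
play_rows(commands=[0.067, -0.058, -0.041, 0, 0, 0, 0.067, -0.058, -0.041, 0, 0, 0, 0.067, -0.058, -0.041, 0, 0, 0, 0.067, -0.058, -0.041, 0, 0, 0, 0.067, -0.058, -0.041, 0, 0, 0])

```text
clock: 1.35
position: [0.3943, -0.1832, 0.3695]
eef_rot: [-3.055, -0.731, 0.001]
force: [0.4, -0.3, 0.4]
width: 0.639
grip_force: 0.0
```

Request:
play_rows(commands=[0.067, -0.058, -0.04, 0, 0, 0, 0.066, -0.058, -0.04, 0, 0, 0])

```text
clock: 1.6
position: [0.4207, -0.1178, 0.4015]
eef_rot: [-3.055, -0.731, 0.001]
force: [0.5, -0.5, 1.5]
width: 0.64
grip_force: 0.0
```

Request:
play_rows(commands=[0.058, -0.069, 0.046, -0.13, 0.59, 0.46, 0.053, -0.072, 0.048, -0.13, 0.59, 0.46, 0.047, -0.074, 0.05, -0.13, 0.59, 0.46, 0.042, -0.077, 0.051, -0.13, 0.59, 0.46, 0.036, -0.078, 0.052, -0.13, 0.59, 0.46])

```text
clock: 2.22
position: [0.4616, 0.0574, 0.3087]
eef_rot: [-3.082, -0.413, -0.413]
force: [0.4, -0.5, 1.0]
width: 0.642
grip_force: 0.0
```

Request:
play_rows(commands=[0.03, -0.081, 0.054, -0.13, 0.59, 0.46, 0.024, -0.082, 0.053, -0.13, 0.59, 0.46, 0.018, -0.084, 0.054, -0.13, 0.59, 0.46, 0.012, -0.085, 0.054, -0.13, 0.59, 0.46, 0.005, -0.086, 0.053, -0.13, 0.59, 0.46])

```text
clock: 2.85
position: [0.5026, 0.233, 0.2165]
eef_rot: [-3.023, -0.087, -0.813]
force: [1.0, -0.4, -0.2]
width: 0.638
grip_force: 0.0
```

Tracking is excellent. Next is the approach to just above the cap, then a look.

Run:
```python
from h import *
a=plan(mouth+.058*d,Rg,5)
plan(mouth+.008*d,Rg,3,a)
```

```text
[-0.0, 0.0, 0.051, 0.01, -0.0, -0.0, -0.001, 0.001, 0.051, 0.01, -0.0, -0.0, -0.0, 0.0, 0.05, 0.01, -0.0, -0.0, -0.0, 0.001, 0.051, 0.01, -0.0, -0.0, -0.001, 0.001, 0.051, 0.01, -0.0, -0.0]
end [0.5529 0.2343 0.1282] rot err 0.14
[-0.0, -0.0, 0.042, 0.01, -0.01, -0.0, 0.0, -0.0, 0.041, 0.01, -0.01, -0.0, 0.0, -0.0, 0.042, 0.01, -0.01, -0.0]
end [0.5779 0.2358 0.0849] rot err 0.09
```

Request:
play_rows(commands=[0, 0.001, 0.051, 0, 0, 0, 0, 0.001, 0.051, 0, 0, 0, 0, 0.001, 0.051, 0, 0, 0, 0, 0, 0.051, 0, 0, 0, 0, 0, 0.05, 0, 0, 0])

```text
clock: 3.48
position: [0.5535, 0.2329, 0.128]
eef_rot: [-3.025, -0.089, -0.809]
force: [-0.9, -0.3, -0.2]
width: 0.644
grip_force: 0.0
```

Run:
```python
from h import *
grab('scene','s1.png'); crop('scene','sc1.png',290,150,440,290,4)
s=readout.get_state(); print(s['position'],s['force'])
```

```text
[0.5527678  0.23220963 0.12544675] [ 0.0140182  -0.69911853 -0.91043652]
```

View pics/sc1.png

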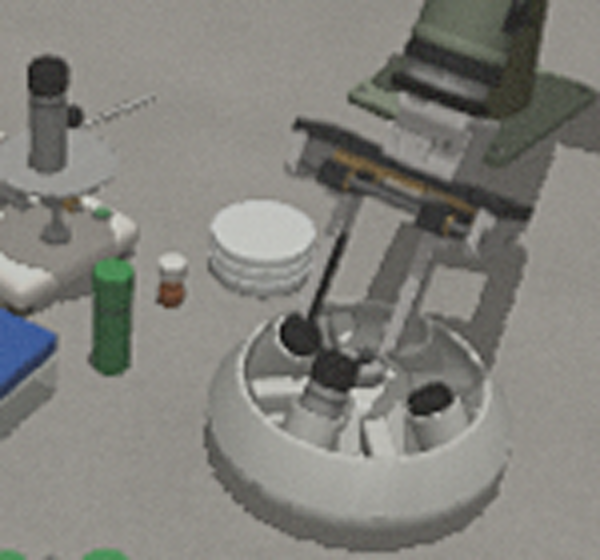

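The fingertips, at about (315,316) and (386,354), straddle the tube's axis just above the cap at (336,368). I'll go down and grip.

Request:
play_rows(commands=[0, -0.002, 0.04, 0, 0, 0, 0, -0.002, 0.04, 0, 0, 0, 0, -0.002, 0.04, 0, 0, 0, 0, 0, 0, 0, 0, 0])

```text
clock: 4.03
position: [0.5766, 0.2361, 0.0863]
eef_rot: [-3.026, -0.089, -0.806]
force: [0.5, 0.1, 0.1]
width: 0.643
grip_force: 0.0
```

Request:
play_rows(commands=[0, 0, 0, 0, 0, 0, 0, 0, 0, 0, 0, 0, 0, 0, 0, 0, 0, 0, 0, 0, 0, 0, 0, 0], fingers=1)

```text
clock: 4.53
position: [0.5779, 0.2366, 0.0885]
eef_rot: [-3.024, -0.089, -0.812]
force: [-1.9, -3.2, 3.3]
width: 0.345
grip_force: 30.0
```

Request:
play_rows(commands=[0, 0, -0.02, 0, 0, 0, 0, 0, -0.03, 0, 0, 0, 0, 0, -0.04, 0, 0, 0, 0, 0, -0.04, 0, 0, 0, 0, 0, -0.04, 0, 0, 0])

```text
clock: 5.15
position: [0.5424, 0.2349, 0.1471]
eef_rot: [-3.025, -0.089, -0.809]
force: [-0.3, -0.8, -2.0]
width: 0.343
grip_force: 30.0
```

Request:
play_rows(commands=[0, 0, -0.05, 0, 0, 0, 0, 0, -0.05, 0, 0, 0, 0, 0, -0.05, 0, 0, 0, 0, 0, 0, 0, 0, 0])

```text
clock: 5.65
position: [0.5138, 0.2341, 0.2007]
eef_rot: [-3.022, -0.089, -0.815]
force: [0.0, -0.3, -0.9]
width: 0.346
grip_force: 30.0
```

Run:
```python
from h import *
grab('scene','s2.png'); crop('scene','sc2.png',250,110,440,260,4)
s=readout.get_state(); print(s['position'],s['force'],s['width'],s['grip_force'])
Rt=ori([0,0,-1],[0,-1,0])
P=np.array([.511,-.3305,.0])
a=plan([.47,.0,.34],Rt,11)
b=plan(P+[0,0,.30],Rt,9,a)
```

```text
[0.51346312 0.23380954 0.19937821] [ 0.65688953  0.56518527 -2.69846723] 0.34636854183551263 29.999709671610617
[0.005, 0.053, -0.034, -0.01, -0.55, 0.06, 0.003, 0.052, -0.034, -0.01, -0.55, 0.06, 0.002, 0.053, -0.034, -0.01, -0.55, 0.06, 0.001, 0.053, -0.034, -0.01, -0.55, 0.06, -0.001, 0.052, -0.034, -0.01, -0.55, 0.06]
[-0.002, 0.053, -0.034, -0.01, -0.55, 0.06, -0.004, 0.053, -0.034, -0.01, -0.55, 0.06, -0.005, 0.053, -0.034, -0.01, -0.55, 0.06, -0.006, 0.053, -0.033, -0.01, -0.55, 0.06, -0.007, 0.053, -0.033, -0.01, -0.55, 0.06]
[-0.009, 0.053, -0.032, -0.01, -0.55, 0.06]
end [ 4.699e-01 -1.000e-04  3.399e-01] rot err 0.19
[0.011, 0.092, 0.011, -0.0, 0.0, 0.0, 0.012, 0.092, 0.011, -0.0, 0.0, 0.0, 0.011, 0.091, 0.011, -0.0, 0.0, 0.0, 0.012, 0.092, 0.011, -0.0, 0.0, 0.0, 0.011, 0.092, 0.011, -0.0, 0.0, 0.0]
[0.012, 0.092, 0.011, -0.0, 0.0, 0.0, 0.011, 0.091, 0.011, -0.0, 0.0, 0.0, 0.011, 0.092, 0.011, -0.0, 0.0, 0.0, 0.012, 0.092, 0.011, -0.0, 0.0, 0.0]
end [ 0.5111 -0.3305  0.3   ] rot err 0.19
```

View pics/sc2.png

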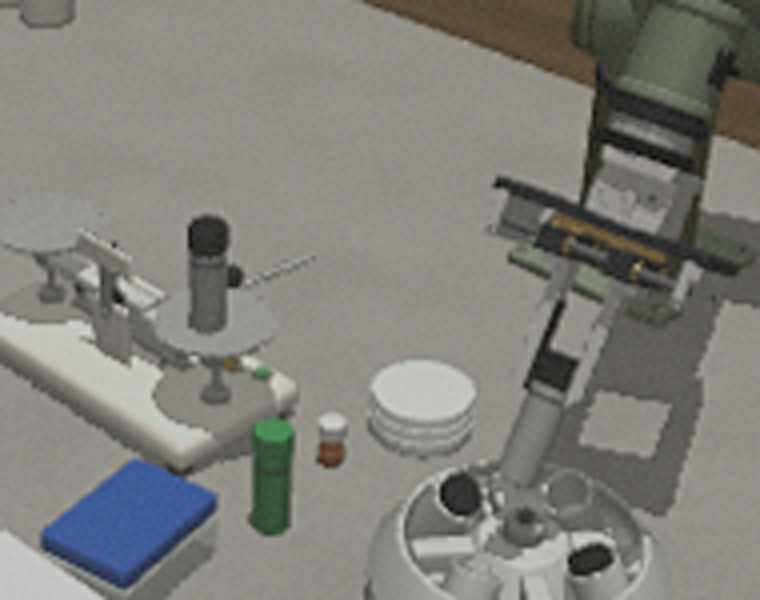

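The tube is out and in line with the fingers, its bottom at about (515,480), clear of the nut. Carrying it over now, upright.

Request:
play_rows(commands=[0.005, 0.053, -0.034, -0.01, -0.55, 0.06, 0.003, 0.053, -0.034, -0.01, -0.55, 0.06, 0.002, 0.053, -0.034, -0.01, -0.55, 0.06, 0.001, 0.053, -0.034, -0.01, -0.55, 0.06, -0.001, 0.053, -0.034, -0.01, -0.55, 0.06])

```text
clock: 6.32
position: [0.4935, 0.1258, 0.2616]
eef_rot: [-3.106, -0.048, -0.438]
force: [-0.4, -0.1, -2.5]
width: 0.343
grip_force: 30.0
```

Request:
play_rows(commands=[-0.002, 0.053, -0.034, -0.01, -0.55, 0.06, -0.004, 0.053, -0.034, -0.01, -0.55, 0.06, -0.005, 0.053, -0.034, -0.01, -0.55, 0.06, -0.006, 0.053, -0.033, -0.01, -0.55, 0.06, -0.007, 0.053, -0.033, -0.01, -0.55, 0.06])

```text
clock: 6.95
position: [0.474, 0.0192, 0.3259]
eef_rot: [-3.14, -0.007, -0.063]
force: [0.3, 0.1, -2.4]
width: 0.346
grip_force: 30.0
```

Request:
play_rows(commands=[-0.009, 0.053, -0.032, -0.01, -0.55, 0.06, 0.011, 0.07, 0.01, 0, 0, 0, 0.011, 0.09, 0.01, 0, 0, 0, 0.011, 0.09, 0.01, 0, 0, 0, 0.011, 0.09, 0.01, 0, 0, 0])

```text
clock: 7.58
position: [0.4877, -0.1384, 0.3218]
eef_rot: [-3.141, 0.001, 0.009]
force: [0.8, 0.4, -1.8]
width: 0.344
grip_force: 30.0
```

Request:
play_rows(commands=[0.012, 0.09, 0.011, 0, 0, 0, 0.011, 0.09, 0.011, 0, 0, 0, 0.011, 0.09, 0.011, 0, 0, 0, 0.012, 0.09, 0.011, 0, 0, 0, 0.012, 0.09, 0.011, 0, 0, 0])

```text
clock: 8.2
position: [0.5107, -0.3184, 0.2994]
eef_rot: [-3.141, 0.001, 0.009]
force: [-0.1, -0.5, -1.8]
width: 0.342
grip_force: 30.0
```

Request:
play_rows(commands=[0, 0.022, 0, 0, 0, 0, 0, 0, 0, 0, 0, 0, 0, 0, 0, 0, 0, 0])

```text
clock: 8.57
position: [0.511, -0.3248, 0.3012]
eef_rot: [-3.141, -0.001, 0.007]
force: [0.1, 0.1, -1.7]
width: 0.34
grip_force: 30.0
```

Run:
```python
from h import *
grab('scene','s3.png'); crop('scene','sc3.png',220,90,370,230,4)
s=readout.get_state(); print(s['position'],s['force'],s['width'],s['grip_force'],R.from_rotvec(s['eef_rot']).as_matrix()[:,2])
Rt=ori([0,0,-1],[0,-1,0])
plan([.511,-.3305,.20],Rt,5)
```

```text
[ 0.51104834 -0.32472794  0.30146347] [ 0.16063025  0.71648453 -2.16707188] 0.34212069481226454 29.999732483920525 [-4.08332331e-03 -7.38885845e-05 -9.99991660e-01]
[0.0, 0.003, 0.051, 0.0, 0.01, 0.0, 0.0, 0.003, 0.05, 0.0, 0.01, 0.0, 0.0, 0.003, 0.051, 0.0, 0.01, 0.0, 0.0, 0.003, 0.051, 0.0, 0.01, 0.0, 0.0, 0.002, 0.051, 0.0, 0.01, 0.0]
end [ 0.5108 -0.3303  0.1999] rot err 0.07
```

View pics/sc3.png

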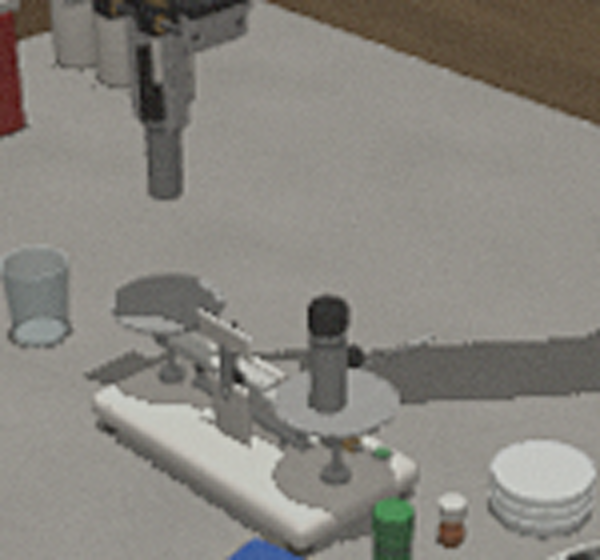

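The tube hangs upright above the empty pan, its bottom at (165,195). Lowering to just above the pan, then in small steps.

Request:
play_rows(commands=[0, 0.003, 0.05, 0, 0.01, 0, 0, 0.003, 0.05, 0, 0.01, 0, 0, 0.003, 0.05, 0, 0.01, 0, 0, 0.003, 0.05, 0, 0.01, 0, 0, 0.002, 0.05, 0, 0.01, 0])

```text
clock: 9.25
position: [0.511, -0.3305, 0.2012]
eef_rot: [3.141, 0.002, 0.001]
force: [-0.0, 0.2, -2.1]
width: 0.342
grip_force: 30.0
```

Request:
play_rows(commands=[0, 0, 0, 0, 0, 0, 0, 0, 0.007, 0, 0, 0, 0, 0, 0.007, 0, 0, 0, 0, 0, 0, 0, 0, 0])

```text
clock: 9.75
position: [0.5108, -0.3315, 0.1961]
eef_rot: [3.141, -0.0, 0.001]
force: [0.1, 0.3, -1.0]
width: 0.345
grip_force: 30.0
```

Request:
play_rows(commands=[0, 0, 0.005, 0, 0, 0, 0, 0, 0.005, 0, 0, 0, 0, 0, 0, 0, 0, 0])

```text
clock: 10.12
position: [0.5104, -0.3314, 0.1913]
eef_rot: [-3.141, 0.0, 0.001]
force: [0.2, -0.9, -3.0]
width: 0.343
grip_force: 30.0
```

Request:
play_rows(commands=[0, 0, 0.004, 0, 0, 0, 0, 0, 0, 0, 0, 0])

```text
clock: 10.38
position: [0.5105, -0.3314, 0.1898]
eef_rot: [-3.142, 0.0, 0.0]
force: [0.6, 0.3, -1.0]
width: 0.344
grip_force: 30.0
```

Request:
play_rows(commands=[0, 0, 0.004, 0, 0, 0, 0, 0, 0, 0, 0, 0])

```text
clock: 10.62
position: [0.5105, -0.3314, 0.1882]
eef_rot: [-3.142, 0.0, 0.0]
force: [0.2, 1.0, -2.1]
width: 0.344
grip_force: 30.0
```

Request:
play_rows(commands=[0, 0, 0.003, 0, 0, 0, 0, 0, 0, 0, 0, 0])

```text
clock: 10.88
position: [0.5106, -0.3316, 0.1873]
eef_rot: [3.141, -0.0, 0.0]
force: [0.3, 0.6, -1.3]
width: 0.343
grip_force: 30.0
```

Request:
play_rows(commands=[0, 0, 0.003, 0, 0, 0, 0, 0, 0, 0, 0, 0])

```text
clock: 11.12
position: [0.5108, -0.3316, 0.1864]
eef_rot: [3.141, -0.0, 0.001]
force: [-0.4, 0.4, 0.5]
width: 0.343
grip_force: 30.0
```

Request:
play_rows(commands=[0, 0, 0.003, 0, 0, 0, 0, 0, 0, 0, 0, 0])

```text
clock: 11.38
position: [0.511, -0.3316, 0.1856]
eef_rot: [3.141, -0.0, 0.002]
force: [-0.0, 1.2, 2.9]
width: 0.343
grip_force: 30.0
```

The force shows contact. I'll release, then rise.

Request:
play_rows(commands=[0, 0, 0, 0, 0, 0, 0, 0, 0, 0, 0, 0, 0, 0, 0, 0, 0, 0, 0, 0, 0, 0, 0, 0], fingers=-0.3)

```text
clock: 11.88
position: [0.5104, -0.3314, 0.1845]
eef_rot: [3.142, -0.0, -0.001]
force: [0.4, -0.1, -0.1]
width: 0.65
grip_force: 0.0
```

Request:
play_rows(commands=[0, 0, -0.02, 0, 0, 0, 0, 0, -0.05, 0, 0, 0, 0, 0, -0.08, 0, 0, 0, 0, 0, -0.1, 0, 0, 0, 0, 0, 0, 0, 0, 0])

```text
clock: 12.5
position: [0.5126, -0.3331, 0.2902]
eef_rot: [3.135, -0.0, 0.012]
force: [-0.1, -0.9, 0.4]
width: 0.65
grip_force: 0.0
```

Run:
```python
from h import *
grab('scene','s4.png'); grab('top','t4.png')
a=cv2.resize(cv2.imread('pics/s4.png')[110:250,230:350],None,fx=4,fy=4); b=cv2.resize(cv2.imread('pics/t4.png')[160:300,330:460],None,fx=4,fy=4)[:560,:300+20]
b=cv2.resize(cv2.imread('pics/t4.png')[170:310,365:445],None,fx=4,fy=4)
cv2.imwrite('pics/m4.png',np.hstack([a,b]))
```

```text
(no output)
```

View pics/m4.png

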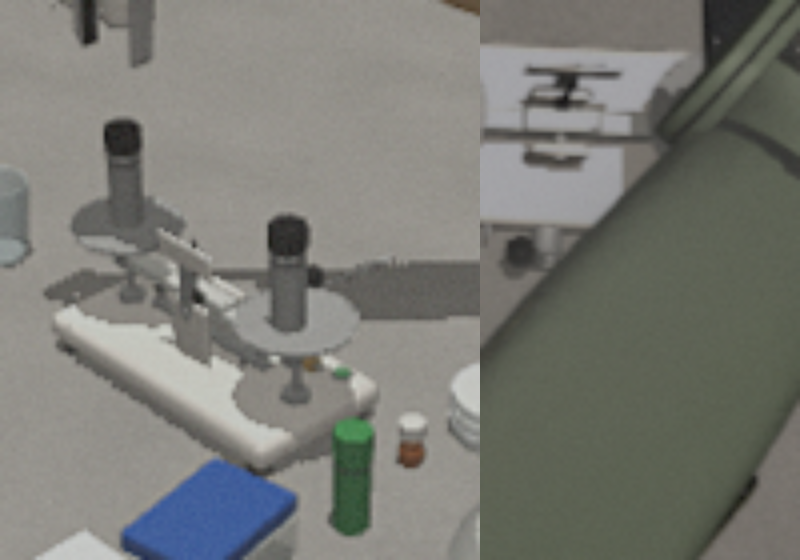

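The tube stands upright on the far pan with the gripper clear. Next is the lever: I'll straddle the knob with the part-open fingers.

Run:
```python
from h import *
s=readout.get_state(); print(s['position'])
Rt=ori([0,0,-1],[0,-1,0])
a=plan([.413,-.185,.29],Rt,5)
a=plan([.413,-.185,.072],Rt,5,a)
```

```text
[ 0.51064298 -0.33155474  0.28514357]
[-0.049, -0.073, -0.003, 0.0, -0.0, -0.0, -0.049, -0.074, -0.002, 0.0, -0.0, -0.0, -0.048, -0.073, -0.003, 0.0, -0.0, -0.0, -0.049, -0.073, -0.002, 0.0, -0.0, -0.0, -0.049, -0.073, -0.003, 0.0, -0.0, -0.0]
end [ 0.4131 -0.1851  0.2901] rot err 0.06
[-0.0, -0.0, 0.109, 0.0, -0.0, -0.0, -0.0, -0.0, 0.109, 0.0, -0.0, -0.0, -0.0, -0.001, 0.109, 0.0, -0.0, -0.0, -0.0, 0.0, 0.109, 0.0, -0.0, -0.0, -0.0, 0.0, 0.109, 0.0, -0.0, -0.0]
end [ 0.4132 -0.1849  0.0721] rot err 0.06
```

Request:
play_rows(commands=[-0.049, -0.073, -0.003, 0, 0, 0, -0.049, -0.073, -0.003, 0, 0, 0, -0.049, -0.073, -0.003, 0, 0, 0, -0.049, -0.073, -0.003, 0, 0, 0, -0.049, -0.073, 0, 0, 0, 0])

```text
clock: 13.22
position: [0.411, -0.1839, 0.2875]
eef_rot: [-3.14, 0.0, 0.005]
force: [-0.1, 0.8, 0.2]
width: 0.652
grip_force: 0.0
```

Request:
play_rows(commands=[0, 0, 0.1, 0, 0, 0, 0, 0, 0.1, 0, 0, 0, 0, 0, 0.1, 0, 0, 0, 0, 0, 0.1, 0, 0, 0, 0, 0, 0, 0, 0, 0])

```text
clock: 13.85
position: [0.4085, -0.1827, 0.1249]
eef_rot: [-3.135, 0.0, 0.015]
force: [-0.0, 0.3, 0.1]
width: 0.648
grip_force: 0.0
```

Run:
```python
from h import *
s=readout.get_state(); print(s['position'],s['force'])
grab('scene','s5.png'); crop('scene','sc5.png',230,110,360,230,5)
```

```text
[ 0.40853052 -0.18266293  0.12494506] [-0.04652747  0.25513684  0.12915745]
```

View pics/sc5.png

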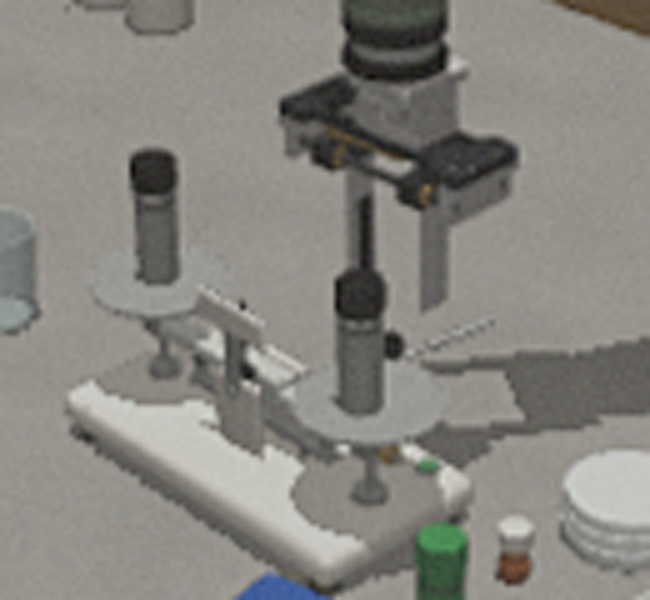

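The knob at (393,345) lies below the gap between the fingers, which span columns 360 to 432. Descending.

Request:
play_rows(commands=[0.006, 0, 0.04, 0, 0, 0, 0.004, 0, 0.05, 0, 0, 0, 0, 0, 0.042, 0, 0, 0, 0, 0, 0, 0, 0, 0])

```text
clock: 14.4
position: [0.4163, -0.1853, 0.0763]
eef_rot: [-3.141, 0.0, 0.002]
force: [-0.5, 0.2, 0.2]
width: 0.65
grip_force: 0.0
```

Request:
play_rows(commands=[0, 0.02, 0, 0, 0, 0, 0, 0.02, 0, 0, 0, 0, 0, 0.02, 0, 0, 0, 0, 0, 0.02, 0, 0, 0, 0, 0, 0.02, 0, 0, 0, 0])

```text
clock: 15.02
position: [0.4166, -0.2262, 0.0769]
eef_rot: [3.141, -0.0, 0.0]
force: [-0.7, 2.1, 1.2]
width: 0.653
grip_force: 0.9
```

Request:
play_rows(commands=[0, 0.02, 0, 0, 0, 0, 0, 0.02, 0, 0, 0, 0, 0, 0.02, 0, 0, 0, 0, 0, 0.015, 0, 0, 0, 0, 0, 0, 0, 0, 0, 0])

```text
clock: 15.65
position: [0.4167, -0.2563, 0.0767]
eef_rot: [3.141, -0.001, 0.0]
force: [0.5, 0.2, -0.1]
width: 0.65
grip_force: 0.0
```

Request:
play_rows(commands=[0, 0.008, 0, 0, 0, 0, 0, 0.008, 0, 0, 0, 0, 0, 0, 0, 0, 0, 0])

```text
clock: 16.02
position: [0.4165, -0.2585, 0.0763]
eef_rot: [-3.135, 0.002, 0.001]
force: [1.5, 8.1, 3.3]
width: 0.652
grip_force: 4.4
```

Request:
play_rows(commands=[0, 0.006, 0, 0, 0, 0, 0, 0, 0, 0, 0, 0])

```text
clock: 16.27
position: [0.4164, -0.2587, 0.0761]
eef_rot: [-3.13, 0.002, 0.001]
force: [1.9, 13.4, 5.1]
width: 0.647
grip_force: 6.7
```

It is on the stop. I'll back off a little and let the beam settle for about 4 s.

Request:
play_rows(commands=[0, -0.02, 0, 0, 0, 0, 0, -0.01, 0, 0, 0, 0, 0, 0, 0, 0, 0, 0, 0, 0, 0, 0, 0, 0, 0, 0, 0, 0, 0, 0])

```text
clock: 16.9
position: [0.4166, -0.2527, 0.0769]
eef_rot: [3.141, -0.001, 0.0]
force: [-0.1, 0.4, 0.2]
width: 0.653
grip_force: 0.0
```

Request:
play_rows(commands=[0, 0, 0, 0, 0, 0, 0, 0, 0, 0, 0, 0, 0, 0, 0, 0, 0, 0, 0, 0, 0, 0, 0, 0, 0, 0, 0, 0, 0, 0])

```text
clock: 17.52
position: [0.4166, -0.2523, 0.0768]
eef_rot: [3.141, -0.0, -0.0]
force: [-0.5, -0.8, 0.0]
width: 0.651
grip_force: 0.0
```

Request:
play_rows(commands=[0, 0, 0, 0, 0, 0, 0, 0, 0, 0, 0, 0, 0, 0, 0, 0, 0, 0, 0, 0, 0, 0, 0, 0, 0, 0, 0, 0, 0, 0])

```text
clock: 18.15
position: [0.4166, -0.2523, 0.0768]
eef_rot: [3.141, -0.0, 0.0]
force: [0.2, -1.0, -0.7]
width: 0.649
grip_force: 0.0
```

Request:
play_rows(commands=[0, 0, 0, 0, 0, 0, 0, 0, 0, 0, 0, 0, 0, 0, 0, 0, 0, 0, 0, 0, 0, 0, 0, 0, 0, 0, 0, 0, 0, 0])

```text
clock: 18.77
position: [0.4166, -0.2523, 0.0768]
eef_rot: [3.141, -0.0, -0.0]
force: [-0.7, 0.5, -0.7]
width: 0.649
grip_force: 0.0
```

Request:
play_rows(commands=[0, 0, 0, 0, 0, 0, 0, 0, 0, 0, 0, 0, 0, 0, 0, 0, 0, 0, 0, 0, 0, 0, 0, 0, 0, 0, 0, 0, 0, 0])

```text
clock: 19.4
position: [0.4166, -0.2523, 0.0768]
eef_rot: [3.141, -0.0, 0.0]
force: [0.1, 0.5, -0.6]
width: 0.652
grip_force: 0.0
```

Request:
play_rows(commands=[0, 0, 0, 0, 0, 0, 0, 0, 0, 0, 0, 0, 0, 0, 0, 0, 0, 0, 0, 0, 0, 0, 0, 0, 0, 0, 0, 0, 0, 0])

```text
clock: 20.02
position: [0.4166, -0.2523, 0.0768]
eef_rot: [3.141, -0.0, -0.0]
force: [-0.4, 0.4, -0.0]
width: 0.653
grip_force: 0.0
```

Request:
play_rows(commands=[0, 0, 0, 0, 0, 0, 0, 0, 0, 0, 0, 0, 0, 0, 0, 0, 0, 0, 0, 0, 0, 0, 0, 0, 0, 0, 0, 0, 0, 0])

```text
clock: 20.65
position: [0.4166, -0.2523, 0.0768]
eef_rot: [3.141, -0.0, -0.0]
force: [-0.5, 0.7, 0.1]
width: 0.648
grip_force: 0.0
```

Run:
```python
from h import *
s=readout.get_state(); print(s['position'],s['force'])
grab('scene','s6.png'); crop('scene','sc6.png',230,110,360,230,5)
```

```text
[ 0.41660323 -0.2522975   0.07678492] [-0.45579239  0.66883058  0.06555494]
```

View pics/sc6.png

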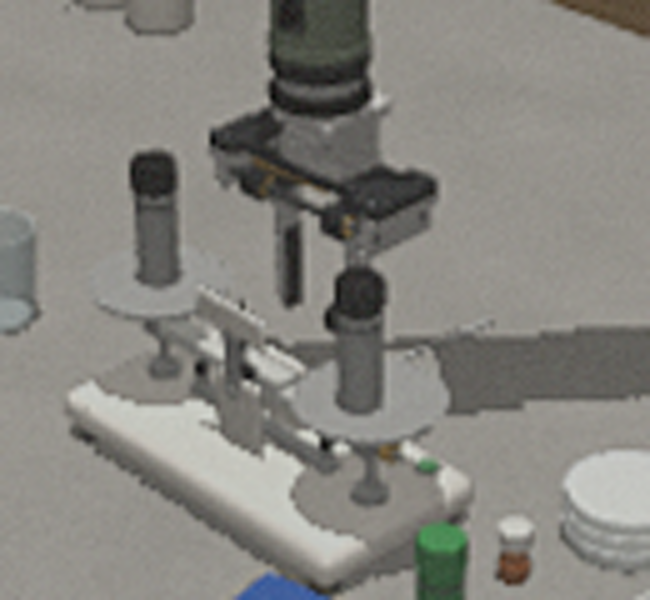

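Both tubes stand, the beam is close to level, and the knob is over at about (330,318). Swinging it back.

Request:
play_rows(commands=[0, -0.03, 0, 0, 0, 0, 0, -0.025, 0, 0, 0, 0, 0, -0.025, 0, 0, 0, 0, 0, -0.02, 0, 0, 0, 0, 0, -0.02, 0, 0, 0, 0])

```text
clock: 21.32
position: [0.4175, -0.2046, 0.0776]
eef_rot: [3.139, 0.0, 0.003]
force: [-0.3, -2.3, 2.0]
width: 0.651
grip_force: 1.2
```

Request:
play_rows(commands=[0, -0.02, 0, 0, 0, 0, 0, -0.02, 0, 0, 0, 0, 0, -0.02, 0, 0, 0, 0, 0, -0.02, 0, 0, 0, 0, 0, 0, 0, 0, 0, 0])

```text
clock: 21.95
position: [0.4159, -0.1709, 0.0762]
eef_rot: [-3.14, -0.001, 0.003]
force: [0.5, 0.2, -0.4]
width: 0.653
grip_force: 0.0
```

Request:
play_rows(commands=[0, -0.01, 0, 0, 0, 0, 0, -0.008, 0, 0, 0, 0, 0, 0, 0, 0, 0, 0])

```text
clock: 22.32
position: [0.4163, -0.1649, 0.0766]
eef_rot: [-3.142, 0.0, 0.001]
force: [-0.7, -1.8, -0.7]
width: 0.652
grip_force: 0.5
```

Request:
play_rows(commands=[0, -0.008, 0, 0, 0, 0, 0, 0, 0, 0, 0, 0])

```text
clock: 22.58
position: [0.4164, -0.1644, 0.0766]
eef_rot: [3.136, 0.001, -0.001]
force: [-0.6, -8.5, -6.6]
width: 0.651
grip_force: 4.6
```

Request:
play_rows(commands=[0, -0.008, 0, 0, 0, 0, 0, 0, 0, 0, 0, 0])

```text
clock: 22.82
position: [0.4164, -0.1641, 0.0765]
eef_rot: [3.13, 0.002, -0.0]
force: [-2.0, -17.8, -11.8]
width: 0.654
grip_force: 8.7
```

It is on the arrest stop. Centring over the knob, then rising clear.

Request:
play_rows(commands=[0, 0.03, 0, 0, 0, 0, 0, 0.03, 0, 0, 0, 0, 0, 0, 0, 0, 0, 0])

```text
clock: 23.2
position: [0.4169, -0.1833, 0.077]
eef_rot: [-3.142, 0.002, -0.001]
force: [-0.6, 0.2, 0.5]
width: 0.651
grip_force: 0.0
```

Request:
play_rows(commands=[0, 0, -0.06, 0, 0, 0, 0, 0, -0.1, 0, 0, 0, 0, 0, -0.1, 0, 0, 0, 0, 0, -0.1, 0, 0, 0, 0, 0, -0.1, 0, 0, 0])

```text
clock: 23.82
position: [0.4164, -0.1819, 0.2621]
eef_rot: [-3.141, -0.001, -0.0]
force: [0.3, -0.2, -0.6]
width: 0.653
grip_force: 0.0
```

Request:
play_rows(commands=[0, 0, 0, 0, 0, 0, 0, 0, 0, 0, 0, 0, 0, 0, 0, 0, 0, 0, 0, 0, 0, 0, 0, 0])

```text
clock: 24.32
position: [0.4159, -0.1821, 0.2592]
eef_rot: [-3.14, 0.0, 0.004]
force: [0.2, 0.7, -1.1]
width: 0.651
grip_force: 0.0
```

Run:
```python
from h import *
grab('scene','s7.png'); crop('scene','sc7.png',230,110,360,230,5)
```

```text
(no output)
```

View pics/sc7.png

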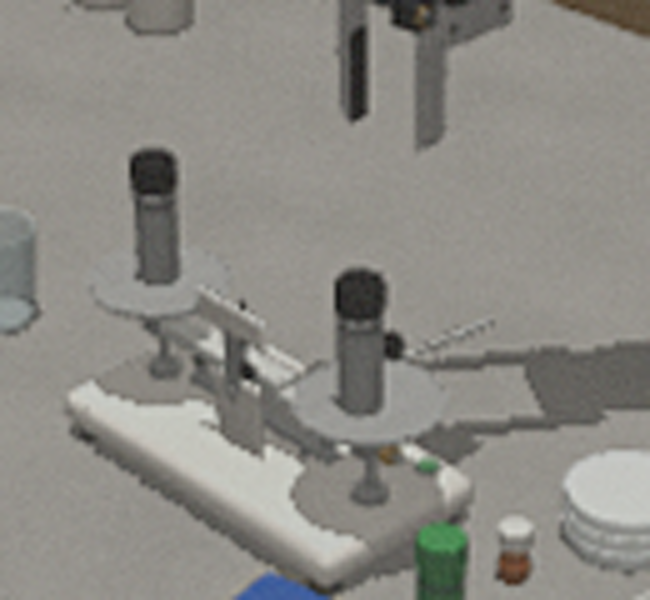

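The knob is back at (393,345), both tubes stand on their pans, and the gripper is clear.

```bash
python3 -c "
from h import *
print(ctrl.hand_in())"
```

```text
the job is handed in; nothing more can be done
None
```

The job is handed in: the second tube stands on the empty pan, the freed beam looked level in the camera after about 4 s, and the lever is back at the arrested end with the gripper clear; the hand-in gave no verdict.

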